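Thermometer back into its foam-lined case

TASK

Lift the blue case's lid by its steel bar and carry it over until it rests back on its stop, without letting it slam. Then press the white thermometer wand, display up and either way round, into the empty yellow-bottomed cutout in the foam: the foam grips it, so push it down until it sits fully home and level on the bottom, but do not ram it. Leave it there with the case standing open, and leave the pink bottle, the paper roll and the amber jar where they stand.

Things in the scene. Friction and masses are not known exactly. Their poses are not given: they have to be found in the camera images.
- lid (a joint): Opening angle of the case lid in rad: 0 closed, 1.8 resting on its stop (leaning 0.23 rad past upright). It weighs about 0.35 kg, falls shut if let go before upright (about 1.57) and falls on to its stop beyond; light hinge damping.
- lid_hinge (a point): Point on the lid's hinge axis, mid-way along it, on the case's far upper rim, 55 mm above the counter. The axis is this frame's y. The frame turns with the lid: when closed, z is up and x points from the bar to the hinge (away from the robot, within 0.3 rad). The lid is a blue shell 150 x 240 mm, 35 mm deep, hollow below, hinged along its far long edge.
- lid_bar (a point): Middle of the lid's round steel bar handle: 10 mm thick, 90 mm long, parallel to the hinge axis, held at its ends by two prongs 42 mm ahead of the lid's front; free all round between them. In the lid_hinge frame it lies at x -192, y 0, z +12 mm: 67 mm above the counter when closed. Its frame is parallel to lid_hinge's.
- case: Blue tray of the case, fixed to the counter: 150 (x) x 240 (y) mm, 55 mm high, foam top at 54 mm. Origin: centre of its underside; x points away from the robot to the hinge, which lies at x +75 mm. The empty cutout is centred at y -50 mm; at y +45 mm a white box of probe covers rises 10 mm above the foam. The lid hides it all at first.
- cutout (a point): Middle of the empty cutout's mouth, level with the foam top, 54 mm above the counter; x along it, away from the robot; z up. 116 mm long (x); across (y) soft foam cheeks leave 31 mm, 39 mm at the top; each gives 5 mm and grips: pushing in takes 2 to 10 N.
- foam_floor (a joint): Squash of the yellow foam pad that forms the cutout's bottom, in m: 0 free, 0.001 per 10 N; over 0.0025 (25 N) counts as ramming. The pad lies 12 to 30 mm below the foam top; how deep is not told: feel for it as a firm rise of force when the wand lands.
- wand_mid (a point): Centre (half-way up) of the thermometer wand: a rounded white bar 110 long (x) x 34 wide (y) x 40 mm tall (z), 0.14 kg, with a black display and a blue button flush in its top; z points up. It lies loose on the counter on one side of the case, centre 20 mm up. Seated, it rests on the cutout's bottom and stands 10 to 28 mm out of the foam.
- pink_bottle: Pink bottle, 60 mm across, 150 mm tall, on the other side of the case from the wand. Origin at the centre of its foot. Leave alone.
- paper_roll: White paper roll standing on end, 100 mm across, 200 mm tall, beyond the case to the left. Origin at the centre of its foot. Leave alone.
- jar: Amber jar, 72 mm across, 90 mm tall, beyond the case to the right. Origin at the centre of its foot. Leave alone.
Not all that is in view belongs to the job. What is shaped like the part that bears wand_mid but brown is not meant.

How it is judged:
By the outcome, as a careful person would: the job done as asked, in the order asked, and still so for the second after the job is handed in, with the robot touching nothing.
It also fails if it takes over 72 s, if anything falls off the work surface, if the arm or the gripper's body presses on something with over 40 N, if the wrist force passes 120 N, or if a joint passes its speed limit or range.

ROBOT

A 6-joint arm with a two-finger parallel gripper is mounted at the origin on the work surface. World frame = base frame: x ahead of the robot, y to its left, z up, the work surface at z = 0. Lengths are in m, angles in degrees, forces in N, time in s.
With the tool pointing down it reaches from about 0.325 to 0.875 m from the base axis. Payload 4.4 kg.
Tool frame: the origin (TCP) lies midway between the tips of the shut fingers; the grasp point (between the pads) lies 19 mm behind it; z points along the fingers, y is the line along which they close (so a half turn about z gives the same grasp; the last joint's range is limited). The gripper opens to 85 mm and grips with 20 to 120 N. Pads are 22 mm wide; open, the fingers measure 114 mm over their backs; the gripper's body (76 mm by 85 mm) begins 54 mm behind the grasp point. The pads swing forward as they close: fully open they stand 13 mm farther back than shut.
Start: joints at [55.72, 11.837, 88.321, -0, 79.842, -8.623], TCP at [0.249, 0.518, 0.231] pointing down, gripper open.
Joint ranges: [-156.59, 156.59], [-49.26, 127.26], [12.9, 141.05], [-63.56, 243.56], [4.71, 150.69], [-161.64, 161.64]. Speed limits (degrees/s): [159.86, 159.86, 180, 180, 180, 180].

INTERFACE

Orientations are given as [roll, pitch, yaw] about the fixed x, y, z axes, in that order (R = Rz(yaw) Ry(pitch) Rx(roll)).
In Python, from plant import env gives the robot as it stands. The module is installed in compiled form; this text tells all that it offers.
- The arm moves only by the tool arm_command, never from a script. Its argument "motion" is a list of rows, each an object with "delta_pos": the shift along the tool's x, y, z in cm, a list of three; "twist": the turn, a rotation vector about the tool's x, y, z in degrees, a list of three. In form: [{"delta_pos": [x, y, z], "twist": [rx, ry, rz]}, ...]. A call has 1 to 20 rows; each row shifts and turns the commanded pose from where the row before left it, along the tool's axes as they then stand; what a row does not reach is not made up. A row lasts 1/10 s, in which the tool goes at most 50 mm and 8.59 degrees, less where a joint would pass 70% of its speed; a pose out of reach is approached as far as the arm can. A call is refused whole if a number of a shift passes 5 or a number of a turn 8.59, either way. A call with a gripper value outside its range is refused whole. "gripper" is the opening, from -1 (shut) to 1 (fully open), set as the call begins (left out, the last holds). The fingers move at their own pace and stop on an object; the grip force is fixed at half the most. Time passes only in rows, so rows that do not move let the fingers close. It gives the time, the measured TCP pose, the force, the opening and the grip force at its end, in the units of the state.
- env.get_state(): the state, without advancing time (a new reading comes with each control period).
- env.camera(name): name is "side" or "top"; returns a dict with "pixels" (400x640x3 uint8, red, green, blue), "fx", "fy", "cx", "cy" (pixels), "T" (4x4, takes a point from camera to world coordinates). Camera axes: x right, y up, looking along -z (the intrinsics and any distortion apply to the point x, -y, -z); pixel columns grow to the right and rows downward; lengths in m; the calibration is good to about 2 mm. A picture is of the moment at which its call begins. There is no depth.
- env.close_job(): hands the job in; it is judged then, once.
The state is a dict: "t": time; "qpos": joint angles; "qvel": joint speeds; "tau": joint torques, N m; "tcp_pos": TCP position; "tcp_rot": TCP orientation; "wrist_force": force on the tool from outside, world axes, zero at the start; "wrist_torque": the same for the moment, N m; "gripper_width": finger opening in m; "grasp_force": force on a finger pad.
Only numpy, scipy, OpenCV 4.12 (cv2) and the standard library are available. Lean on these libraries where they do the work, as an engineer would, in place of code of your own. Each camera call takes 0.05 s, during which the arm holds its last target. There are 200 camera calls.

## Working session

There is one attempt and no reset: what is moved stays moved. The work goes in short steps, Python scripts to look and compute and a tool call to move; the robot and the scene stay as the last step left them, time stands still between calls to the robot, and variables do not carry over. Pictures are saved under pics/ and viewed, at most 10 in all, crops included, and the job is handed in when it is done.

Besides the shell and the picture viewer there is one more tool, called after "Emit:" by a JSON object that holds its "op" and its "data", one argument or row to a line. arm_command: Moves the arm, as the interface text tells. Its arguments: {"type":"object","properties":{"motion":{"type":"array"},"gripper":{"type":"number"}},"required":["motion"]}

```bash
mkdir -p pics
python3 - <<'E'
from plant import env
import cv2, numpy as np
for n in("side","top"):
    c=env.camera(n); cv2.imwrite(f"pics/{n}0.png",c["pixels"][:,:,::-1])
    print({k:v for k,v in c.items() if k!="pixels"})
print(env.get_state())
E
```

```text
{'fx': 437.0942785192034, 'fy': 437.0942785192034, 'cx': 316.0948856586712, 'cy': 202.13095728417326, 'T': array([[ 0.89302499,  0.2681082 , -0.36141992,  0.07843324],
       [-0.44985669,  0.51111279, -0.73238834, -0.84379249],
       [-0.01163297,  0.81662826,  0.57704676,  0.7587714 ],
       [ 0.        ,  0.        ,  0.        ,  1.        ]])}
{'fx': 472.31766678453306, 'fy': 472.31766678453306, 'cx': 310.68912450071315, 'cy': 203.02804511932334, 'T': array([[ 0.0442302 ,  0.96933986, -0.24171042,  0.22719161],
       [-0.99901264,  0.04392668, -0.00664697,  0.01129564],
       [ 0.00417436,  0.24176576,  0.97032566,  1.34173755],
       [ 0.        ,  0.        ,  0.        ,  1.        ]])}
{'t': 0.1, 'qpos': array([ 5.57223120e+01,  1.18806454e+01,  8.83991677e+01, -1.42377116e-03,
        7.98441926e+01, -8.62489072e+00]), 'qvel': array([ 0.02290661, -0.03071958, -0.22475481, -0.04608172,  0.04826714,
        0.06943504]), 'tau': array([-1.17944008e-03, -3.84101629e+01, -2.92545623e+01, -2.77975669e-04,
        4.91041137e-03,  5.00507795e-06]), 'tcp_pos': array([0.24855187, 0.51770747, 0.2302081 ]), 'tcp_rot': array([-1.79877187e+02, -1.72114038e-02,  1.54347437e+02]), 'wrist_force': array([ 0.34437065, -0.15039963,  0.2918587 ]), 'wrist_torque': array([ 0.00979315, -0.00302463,  0.00827475]), 'grasp_force': 0.0, 'gripper_width': 0.08553395046921125}
```

View pics/top0.png

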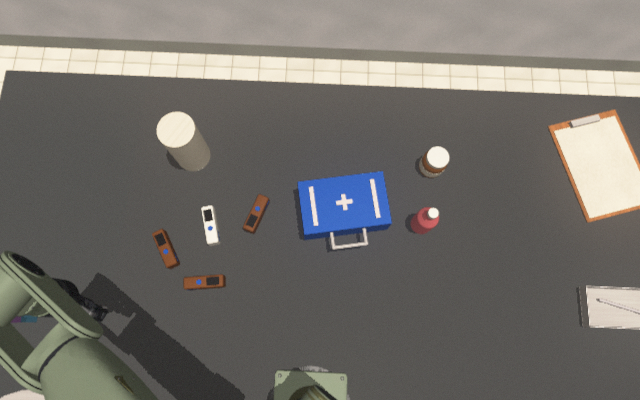

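View pics/side0.png

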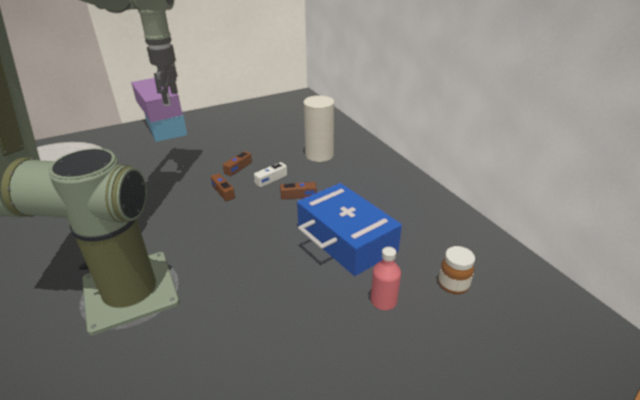

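Candidates in the top view are the white wand at (210,225) and brown decoys at (256,213), (165,248) and (204,282). I choose the white one. The lid bar is at about (349,246). I'll check both in a close crop.

```bash
cat > h.py <<'E'
import numpy as np, cv2
from plant import env
from scipy.spatial.transform import Rotation as R
def ray(c,uv):
    p=np.array([(uv[0]-c["cx"])/c["fx"],-(uv[1]-c["cy"])/c["fy"],-1]); T=c["T"]
    return T[:3,3],T[:3,:3]@p
def at(c,uv,z):
    o,d=ray(c,uv); return o+d*(z-o[2])/d[2]
def proj(c,P):
    P=np.atleast_2d(P); q=(P-c["T"][:3,3])@c["T"][:3,:3]
    return np.c_[c["cx"]-c["fx"]*q[:,0]/q[:,2], c["cy"]+c["fy"]*q[:,1]/q[:,2]]
def delta(pos,rot=None):
    s=env.get_state(); A=R.from_euler('xyz',s["tcp_rot"],degrees=True)
    d=A.inv().apply(np.array(pos)-s["tcp_pos"])*100
    t=None if rot is None else (A.inv()*R.from_euler('xyz',rot,degrees=True)).as_rotvec(degrees=True)
    return d.round(2),None if t is None else t.round(2)
E
python3 - <<'E'
import cv2
a=cv2.imread("pics/top0.png")
cv2.imwrite("pics/crop1.png",cv2.resize(a[165:265,190:400],None,fx=3.8,fy=3.8,interpolation=cv2.INTER_CUBIC))
E
```

```text
(no output)
```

View pics/crop1.png

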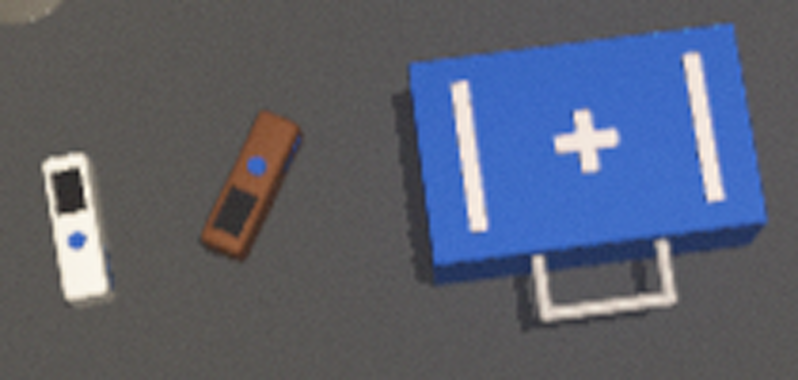

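The crop shows the white wand from (42,160) to (110,292) with display and button on top. It is the only white one. The bar runs from (545,315) to (670,298) ahead of the blue lid.

Run:
```python
from h import *
c=env.camera("top")
f=lambda u:(u[0]/3.8+190,u[1]/3.8+165)
b=[at(c,f(u),.067) for u in((545,315),(670,298))]
L=[at(c,f(u),.09) for u in((410,64),(735,27),(767,220),(434,265))]
W=[at(c,f(u),.04) for u in((42,160),(88,153),(110,292),(66,303))]
ang=lambda v:np.degrees(np.arctan2(v[1],v[0]))
print("bar",np.mean(b,0),ang(b[0]-b[1])-90, np.linalg.norm(b[0]-b[1]))
lc=np.mean(L,0); print("lid",lc,ang(L[0]+L[1]-L[2]-L[3]),ang(L[0]-L[1])-90,ang(L[3]-L[2])-90)
yaw=np.radians(ang(b[0]-b[1])-90); x=np.array([np.cos(yaw),np.sin(yaw)])
print("bar from lid", lc[:2]-x*.117)
print("wand",np.mean(W,0),ang(W[0]+W[1]-W[2]-W[3]),[np.linalg.norm(W[i]-W[i-1]) for i in range(4)])
g=c["pixels"].astype(int); m=(g.min(2)>150).astype(np.uint8); m[:195]=0;m[255:]=0;m[:,:190]=0;m[:,235:]=0
print(cv2.minAreaRect(cv2.findNonZero(m)))
```

```text
bar [ 0.43013438 -0.09182476  0.067     ] 10.352845881459402 0.09063427540879132
lid [ 0.54459644 -0.07218618  0.09      ] 9.441426721915505 9.377784358548254 10.38053347117922
bar from lid [ 0.42950123 -0.09321221]
wand [0.47648635 0.2993989  0.04      ] 14.47446526683779 [np.float64(0.1099789191915133), np.float64(0.03440432817881096), np.float64(0.1068407803444462), np.float64(0.03277047156318572)]
((209.27027893066406, 224.12161254882812), (38.140567779541016, 11.672327995300293), 80.53767395019531)
```

Emit:
{"op": "arm_command", "data": {
  "motion": [
    {"delta_pos": [0, 0, 0], "twist": [0, 0, 7.8]},
    {"delta_pos": [0, 0, 0], "twist": [0, 0, 7.8]},
    {"delta_pos": [0, 0, 0], "twist": [0, 0, 7.8]},
    {"delta_pos": [0, 0, 0], "twist": [0, 0, 7.8]},
    {"delta_pos": [0, 0, 0], "twist": [0, 0, 7.8]},
    {"delta_pos": [0, 0, 0], "twist": [0, 0, 7.8]},
    {"delta_pos": [0, 0, 0], "twist": [0, 0, 7.8]}
  ],
  "gripper": -0.35
}}

```text
t: 0.85
tcp_pos: [0.2488, 0.518, 0.2307]
tcp_rot: [-180.0, 0.0, 99.4]
wrist_force: [0.2, -0.8, -1.0]
gripper_width: 0.0279
grasp_force: 0.0
```

Emit:
{"op": "arm_command", "data": {
  "motion": [
    {"delta_pos": [-4.5, 0.54, 0.35], "twist": [0, 0, 0]},
    {"delta_pos": [-4.5, 0.54, 0.35], "twist": [0, 0, 0]},
    {"delta_pos": [-4.5, 0.54, 0.35], "twist": [0, 0, 0]},
    {"delta_pos": [-4.5, 0.54, 0.35], "twist": [0, 0, 0]},
    {"delta_pos": [-4.5, 0.54, 0.35], "twist": [0, 0, 0]},
    {"delta_pos": [-4.5, 0.54, 0.35], "twist": [0, 0, 0]},
    {"delta_pos": [-4.5, 0.54, 0.35], "twist": [0, 0, 0]},
    {"delta_pos": [-4.5, 0.54, 0.35], "twist": [0, 0, 0]},
    {"delta_pos": [-4.5, 0.54, 0.35], "twist": [0, 0, 0]},
    {"delta_pos": [-4.5, 0.54, 0.35], "twist": [0, 0, 0]},
    {"delta_pos": [-4.5, 0.54, 0.35], "twist": [0, 0, 0]},
    {"delta_pos": [-4.5, 0.54, 0.35], "twist": [0, 0, 0]},
    {"delta_pos": [-4.5, 0.54, 0.35], "twist": [0, 0, 0]},
    {"delta_pos": [-4.5, 0.54, 0.35], "twist": [0, 0, 0]},
    {"delta_pos": [0, 0, 0], "twist": [0, 0, 0]},
    {"delta_pos": [0, 0, 0], "twist": [0, 0, 0]}
  ]
}}

```text
t: 2.45
tcp_pos: [0.4297, -0.0904, 0.1818]
tcp_rot: [-179.9, -0.1, 99.6]
wrist_force: [1.4, 0.8, -0.6]
gripper_width: 0.0276
grasp_force: 0.0
```

Run:
```python
from h import *
print(delta([.4305,-.0925,.10],[180,0,99.8]), env.get_state()["tcp_rot"])
c=env.camera("side"); cv2.imwrite("pics/s1.png",cv2.resize(c["pixels"][180:300,260:420,::-1],None,fx=4,fy=4,interpolation=cv2.INTER_CUBIC))
```

```text
(array([-0.23,  0.05,  8.18]), array([-0.07, -0.07, -0.21])) [-1.79932307e+02 -7.09397176e-02  9.95900755e+01]
```

View pics/s1.png

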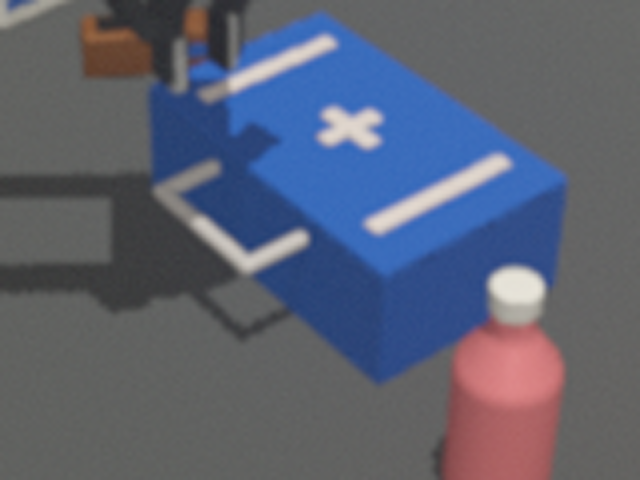

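The gripper is above the bar. In the side crop the bar runs from (160,190) to (245,270), so I'll cross-check its position with that.

Run:
```python
from h import *
c=env.camera("side")
print(at(c,(310.6,237.5),.067),at(c,(300.,227.5),.067),at(c,(321.25,247.5),.067))
```

```text
[ 0.43185868 -0.09424168  0.067     ] [ 0.42539166 -0.046404    0.067     ] [ 0.43806117 -0.13939338  0.067     ]
```

Emit:
{"op": "arm_command", "data": {
  "motion": [
    {"delta_pos": [-0.23, 0.05, 3], "twist": [0, 0, 0]},
    {"delta_pos": [0, 0, 3], "twist": [0, 0, 0]},
    {"delta_pos": [0, 0, 2], "twist": [0, 0, 0]},
    {"delta_pos": [0, 0, 0], "twist": [0, 0, 0]}
  ]
}}

```text
t: 2.95
tcp_pos: [0.4278, -0.0892, 0.0995]
tcp_rot: [-179.6, -0.2, 99.9]
wrist_force: [-1.2, 0.7, -0.5]
gripper_width: 0.0276
grasp_force: 0.0
```

Emit:
{"op": "arm_command", "data": {
  "motion": [
    {"delta_pos": [-0.3, 0.2, 1], "twist": [0, 0, 0]},
    {"delta_pos": [0, 0, 1.5], "twist": [0, 0, 0]},
    {"delta_pos": [0, 0, 1.5], "twist": [0, 0, 0]},
    {"delta_pos": [0, 0, 1.1], "twist": [0, 0, 0]},
    {"delta_pos": [0, 0, 0], "twist": [0, 0, 0]}
  ]
}}

```text
t: 3.45
tcp_pos: [0.433, -0.0941, 0.0506]
tcp_rot: [-179.9, -0.1, 99.8]
wrist_force: [-0.1, 0.0, 0.2]
gripper_width: 0.0275
grasp_force: 0.0
```

Emit:
{"op": "arm_command", "data": {
  "motion": [
    {"delta_pos": [0, 0, 0], "twist": [0, 0, 0]},
    {"delta_pos": [0, 0, 0], "twist": [0, 0, 0]},
    {"delta_pos": [0, 0, 0], "twist": [0, 0, 0]},
    {"delta_pos": [0, 0, 0], "twist": [0, 0, 0]},
    {"delta_pos": [0, 0, 0], "twist": [0, 0, 0]}
  ],
  "gripper": -1
}}

```text
t: 3.95
tcp_pos: [0.4317, -0.095, 0.0518]
tcp_rot: [-179.8, 0.0, 99.8]
wrist_force: [-6.8, -0.8, 4.1]
gripper_width: 0.008
grasp_force: 58.5
```

Run:
```python
import numpy as np, json
th=np.r_[np.arange(0,90.1,2.5),np.arange(91.5,102.1,1.5)]
a=np.radians(th+3.58); P=192.4e-1*np.c_[-np.cos(a),np.sin(a)]
D=[];prev=P[0].copy()
for p in P[1:]:
    d=(p-prev).round(2); prev+=d; D.append({"delta_pos":[0,round(d[0],2),round(-d[1],2)],"twist":[0,0,0]})
for i in(0,12,24,36):print(json.dumps(D[i:i+12]))
```

```text
[{"delta_pos": [0, 0.07, -0.84], "twist": [0, 0, 0]}, {"delta_pos": [0, 0.11, -0.83], "twist": [0, 0, 0]}, {"delta_pos": [0, 0.14, -0.83], "twist": [0, 0, 0]}, {"delta_pos": [0, 0.18, -0.82], "twist": [0, 0, 0]}, {"delta_pos": [0, 0.22, -0.81], "twist": [0, 0, 0]}, {"delta_pos": [0, 0.25, -0.8], "twist": [0, 0, 0]}, {"delta_pos": [0, 0.28, -0.79], "twist": [0, 0, 0]}, {"delta_pos": [0, 0.32, -0.78], "twist": [0, 0, 0]}, {"delta_pos": [0, 0.35, -0.76], "twist": [0, 0, 0]}, {"delta_pos": [0, 0.39, -0.74], "twist": [0, 0, 0]}, {"delta_pos": [0, 0.41, -0.73], "twist": [0, 0, 0]}, {"delta_pos": [0, 0.45, -0.71], "twist": [0, 0, 0]}]
[{"delta_pos": [0, 0.48, -0.69], "twist": [0, 0, 0]}, {"delta_pos": [0, 0.51, -0.67], "twist": [0, 0, 0]}, {"delta_pos": [0, 0.54, -0.64], "twist": [0, 0, 0]}, {"delta_pos": [0, 0.56, -0.62], "twist": [0, 0, 0]}, {"delta_pos": [0, 0.6, -0.6], "twist": [0, 0, 0]}, {"delta_pos": [0, 0.61, -0.57], "twist": [0, 0, 0]}, {"delta_pos": [0, 0.65, -0.54], "twist": [0, 0, 0]}, {"delta_pos": [0, 0.66, -0.51], "twist": [0, 0, 0]}, {"delta_pos": [0, 0.69, -0.48], "twist": 
[... 517 characters left out ...]
], "twist": [0, 0, 0]}, {"delta_pos": [0, 0.83, -0.11], "twist": [0, 0, 0]}, {"delta_pos": [0, 0.84, -0.07], "twist": [0, 0, 0]}, {"delta_pos": [0, 0.84, -0.04], "twist": [0, 0, 0]}, {"delta_pos": [0, 0.84, -0.01], "twist": [0, 0, 0]}, {"delta_pos": [0, 0.83, 0.04], "twist": [0, 0, 0]}]
[{"delta_pos": [0, 0.51, 0.04], "twist": [0, 0, 0]}, {"delta_pos": [0, 0.5, 0.05], "twist": [0, 0, 0]}, {"delta_pos": [0, 0.5, 0.06], "twist": [0, 0, 0]}, {"delta_pos": [0, 0.49, 0.08], "twist": [0, 0, 0]}, {"delta_pos": [0, 0.5, 0.09], "twist": [0, 0, 0]}, {"delta_pos": [0, 0.49, 0.1], "twist": [0, 0, 0]}, {"delta_pos": [0, 0.49, 0.12], "twist": [0, 0, 0]}, {"delta_pos": [0, 0.49, 0.13], "twist": [0, 0, 0]}]
```

Emit:
{"op": "arm_command", "data": {
  "motion": [
    {"delta_pos": [0, 0.07, -0.84], "twist": [0, 0, 0]},
    {"delta_pos": [0, 0.11, -0.83], "twist": [0, 0, 0]},
    {"delta_pos": [0, 0.14, -0.83], "twist": [0, 0, 0]},
    {"delta_pos": [0, 0.18, -0.82], "twist": [0, 0, 0]},
    {"delta_pos": [0, 0.22, -0.81], "twist": [0, 0, 0]},
    {"delta_pos": [0, 0.25, -0.8], "twist": [0, 0, 0]},
    {"delta_pos": [0, 0.28, -0.79], "twist": [0, 0, 0]},
    {"delta_pos": [0, 0.32, -0.78], "twist": [0, 0, 0]},
    {"delta_pos": [0, 0.35, -0.76], "twist": [0, 0, 0]},
    {"delta_pos": [0, 0.39, -0.74], "twist": [0, 0, 0]},
    {"delta_pos": [0, 0.41, -0.73], "twist": [0, 0, 0]},
    {"delta_pos": [0, 0.45, -0.71], "twist": [0, 0, 0]}
  ]
}}

```text
t: 5.15
tcp_pos: [0.4614, -0.0897, 0.1461]
tcp_rot: [-179.5, -0.0, 99.8]
wrist_force: [-8.9, -3.7, 1.1]
gripper_width: 0.0078
grasp_force: 58.5
```

Forces are small, so I continue.

Emit:
{"op": "arm_command", "data": {
  "motion": [
    {"delta_pos": [0, 0.48, -0.69], "twist": [0, 0, 0]},
    {"delta_pos": [0, 0.51, -0.67], "twist": [0, 0, 0]},
    {"delta_pos": [0, 0.54, -0.64], "twist": [0, 0, 0]},
    {"delta_pos": [0, 0.56, -0.62], "twist": [0, 0, 0]},
    {"delta_pos": [0, 0.6, -0.6], "twist": [0, 0, 0]},
    {"delta_pos": [0, 0.61, -0.57], "twist": [0, 0, 0]},
    {"delta_pos": [0, 0.65, -0.54], "twist": [0, 0, 0]},
    {"delta_pos": [0, 0.66, -0.51], "twist": [0, 0, 0]},
    {"delta_pos": [0, 0.69, -0.48], "twist": [0, 0, 0]},
    {"delta_pos": [0, 0.7, -0.46], "twist": [0, 0, 0]},
    {"delta_pos": [0, 0.73, -0.42], "twist": [0, 0, 0]},
    {"delta_pos": [0, 0.74, -0.39], "twist": [0, 0, 0]}
  ]
}}

```text
t: 6.35
tcp_pos: [0.5375, -0.0764, 0.2158]
tcp_rot: [-179.9, 0.0, 99.8]
wrist_force: [-8.0, 0.4, 11.7]
gripper_width: 0.0073
grasp_force: 61.1
```

Emit:
{"op": "arm_command", "data": {
  "motion": [
    {"delta_pos": [0, 0.76, -0.36], "twist": [0, 0, 0]},
    {"delta_pos": [0, 0.78, -0.32], "twist": [0, 0, 0]},
    {"delta_pos": [0, 0.78, -0.29], "twist": [0, 0, 0]},
    {"delta_pos": [0, 0.8, -0.25], "twist": [0, 0, 0]},
    {"delta_pos": [0, 0.81, -0.22], "twist": [0, 0, 0]},
    {"delta_pos": [0, 0.82, -0.19], "twist": [0, 0, 0]},
    {"delta_pos": [0, 0.83, -0.15], "twist": [0, 0, 0]},
    {"delta_pos": [0, 0.83, -0.11], "twist": [0, 0, 0]},
    {"delta_pos": [0, 0.84, -0.07], "twist": [0, 0, 0]},
    {"delta_pos": [0, 0.84, -0.04], "twist": [0, 0, 0]},
    {"delta_pos": [0, 0.84, -0.01], "twist": [0, 0, 0]},
    {"delta_pos": [0, 0.83, 0.04], "twist": [0, 0, 0]}
  ]
}}

```text
t: 7.55
tcp_pos: [0.6358, -0.0593, 0.2335]
tcp_rot: [179.8, -0.0, 99.8]
wrist_force: [-2.2, 2.7, 5.9]
gripper_width: 0.0074
grasp_force: 62.9
```

Emit:
{"op": "arm_command", "data": {
  "motion": [
    {"delta_pos": [0, 0.51, 0.04], "twist": [0, 0, 0]},
    {"delta_pos": [0, 0.5, 0.05], "twist": [0, 0, 0]},
    {"delta_pos": [0, 0.5, 0.06], "twist": [0, 0, 0]},
    {"delta_pos": [0, 0.49, 0.08], "twist": [0, 0, 0]},
    {"delta_pos": [0, 0.5, 0.09], "twist": [0, 0, 0]},
    {"delta_pos": [0, 0.49, 0.1], "twist": [0, 0, 0]}
  ]
}}

```text
t: 8.15
tcp_pos: [0.6648, -0.0541, 0.2282]
tcp_rot: [179.9, -0.1, 99.8]
wrist_force: [-1.7, 3.6, 6.1]
gripper_width: 0.0075
grasp_force: 63.8
```

Emit:
{"op": "arm_command", "data": {
  "motion": [
    {"delta_pos": [0, 0.33, 0.08], "twist": [0, 0, 0]},
    {"delta_pos": [0, 0.32, 0.09], "twist": [0, 0, 0]},
    {"delta_pos": [0, 0.32, 0.09], "twist": [0, 0, 0]},
    {"delta_pos": [0, 0, 0], "twist": [0, 0, 0]}
  ]
}}

```text
t: 8.55
tcp_pos: [0.6748, -0.0524, 0.2249]
tcp_rot: [179.8, -0.1, 99.8]
wrist_force: [0.9, 5.1, 3.9]
gripper_width: 0.0075
grasp_force: 64.7
```

Emit:
{"op": "arm_command", "data": {
  "motion": [
    {"delta_pos": [0, 0.16, 0.05], "twist": [0, 0, 0]},
    {"delta_pos": [0, 0.16, 0.05], "twist": [0, 0, 0]},
    {"delta_pos": [0, 0.16, 0.05], "twist": [0, 0, 0]},
    {"delta_pos": [0, 0, 0], "twist": [0, 0, 0]},
    {"delta_pos": [0, 0, 0], "twist": [0, 0, 0]}
  ]
}}

```text
t: 9.05
tcp_pos: [0.6753, -0.0523, 0.2247]
tcp_rot: [-179.6, -0.1, 99.8]
wrist_force: [-11.7, 3.9, 12.6]
gripper_width: 0.0077
grasp_force: 65.6
```

The tool stopped advancing and the force rose, so the lid is on its stop. I release and rise.

Emit:
{"op": "arm_command", "data": {
  "motion": [
    {"delta_pos": [0, 0, 0], "twist": [0, 0, 0]},
    {"delta_pos": [0, 0, 0], "twist": [0, 0, 0]},
    {"delta_pos": [0, 0, 0], "twist": [0, 0, 0]},
    {"delta_pos": [0, -0.2, 0], "twist": [0, 0, 0]}
  ],
  "gripper": -0.3
}}

```text
t: 9.45
tcp_pos: [0.6763, -0.0534, 0.222]
tcp_rot: [-180.0, 0.0, 99.7]
wrist_force: [0.6, -0.0, 0.6]
gripper_width: 0.0301
grasp_force: 0.0
```

Emit:
{"op": "arm_command", "data": {
  "motion": [
    {"delta_pos": [0, 0, -1], "twist": [0, 0, 0]},
    {"delta_pos": [0, 0, -2], "twist": [0, 0, 0]},
    {"delta_pos": [0, 0, -3], "twist": [0, 0, 0]},
    {"delta_pos": [0, 0, -2], "twist": [0, 0, 0]},
    {"delta_pos": [0, -4, 0], "twist": [0, 0, 0]},
    {"delta_pos": [0, -4.5, 0], "twist": [0, 0, 0]},
    {"delta_pos": [0, -4.5, 0], "twist": [0, 0, 0]},
    {"delta_pos": [0, -4.5, 0], "twist": [0, 0, 0]}
  ]
}}

```text
t: 10.25
tcp_pos: [0.5024, -0.0829, 0.3037]
tcp_rot: [179.9, 0.1, 99.8]
wrist_force: [-0.3, -0.6, 0.2]
gripper_width: 0.0301
grasp_force: 0.0
```

Run:
```python
from h import *
print(delta([.476,.299,.14],[180,0,194.5]))
c=env.camera("side"); cv2.imwrite("pics/s2.png",cv2.resize(c["pixels"][100:320,220:500,::-1],None,fx=2.7,fy=2.7,interpolation=cv2.INTER_CUBIC))
```

```text
(array([38.1 ,  3.85, 16.33]), array([-1.000e-02,  9.000e-02, -9.474e+01]))
```

View pics/s2.png

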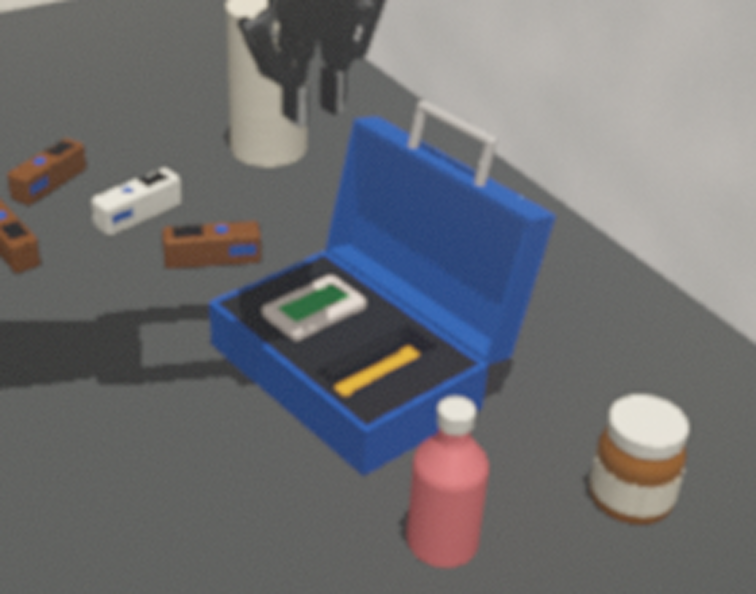

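The lid stands open on its stop. The cutout's yellow floor is at crop (340,385) to (415,352). The white wand is at crop (137,200), with a brown decoy to its right. I'm going to the wand.

Emit:
{"op": "arm_command", "data": {
  "motion": [
    {"delta_pos": [4.75, 0.48, 0.5], "twist": [0, 0, 0]},
    {"delta_pos": [4.75, 0.48, 0.5], "twist": [0, 0, 0]},
    {"delta_pos": [4.75, 0.48, 0.5], "twist": [0, 0, 0]},
    {"delta_pos": [4.75, 0.48, 0.5], "twist": [0, 0, 0]},
    {"delta_pos": [4.75, 0.48, 0.5], "twist": [0, 0, 0]},
    {"delta_pos": [4.75, 0.48, 0.5], "twist": [0, 0, 0]},
    {"delta_pos": [4.75, 0.48, 0.5], "twist": [0, 0, 0]},
    {"delta_pos": [4.75, 0.48, 0.5], "twist": [0, 0, 0]},
    {"delta_pos": [0, 0, 0], "twist": [0, 0, -7.9]},
    {"delta_pos": [0, 0, 0], "twist": [0, 0, -7.9]},
    {"delta_pos": [0, 0, 0], "twist": [0, 0, -7.9]},
    {"delta_pos": [0, 0, 0], "twist": [0, 0, -7.9]},
    {"delta_pos": [0, 0, 0], "twist": [0, 0, -7.9]},
    {"delta_pos": [0, 0, 0], "twist": [0, 0, -7.9]},
    {"delta_pos": [0, 0, 0], "twist": [0, 0, -7.9]},
    {"delta_pos": [0, 0, 0], "twist": [0, 0, -7.9]},
    {"delta_pos": [0, 0, 0], "twist": [0, 0, -7.9]},
    {"delta_pos": [0, 0, 0], "twist": [0, 0, -7.9]},
    {"delta_pos": [0, 0, 0], "twist": [0, 0, -7.9]},
    {"delta_pos": [0, 0, 0], "twist": [0, 0, -7.9]}
  ],
  "gripper": 0.4
}}

```text
t: 12.3
tcp_pos: [0.4779, 0.2987, 0.2639]
tcp_rot: [180.0, 0.1, -165.1]
wrist_force: [0.3, -0.1, 0.2]
gripper_width: 0.06
grasp_force: 0.0
```

Run:
```python
from h import *
c=env.camera("top"); cv2.imwrite("pics/t3.png",cv2.resize(c["pixels"][150:270,190:400,::-1],None,fx=3.8,fy=3.8,interpolation=cv2.INTER_CUBIC))
s=env.get_state(); print(s["tcp_pos"],s["tcp_rot"])
print(delta([.476,.299,.14],[180,0,194.5]))
c=env.camera("side"); x=np.array([np.cos(.2526),np.sin(.2526)]);y=np.array([-x[1],x[0]])
# wand from side camera: mask white, fit pose by silhouette centroid
g=c["pixels"].astype(int); g=g[150:190,245:295]; print(cv2.minAreaRect(cv2.findNonZero((g.min(2)>120).astype(np.uint8)))) 
P=[[*(np.array([.476,.299])+a*.055*x+b*.017*y),z] for z in(0,.04) for a in(-1,1) for b in(-1,1)]
print(proj(c,P).round(1).tolist())
```

```text
[0.47787326 0.29870236 0.26382156] [ 1.79997672e+02  7.17526450e-02 -1.64939459e+02]
(array([ 0.19,  0.08, 12.38]), array([0.  , 0.07, 0.56]))
((25.602739334106445, 23.726028442382812), (15.227948188781738, 35.256011962890625), 65.55604553222656)
[[258.9, 188.7], [252.8, 184.3], [286.4, 176.3], [280.1, 172.3], [257.8, 177.9], [251.6, 173.7], [285.8, 165.7], [279.4, 161.8]]
```

View pics/t3.png

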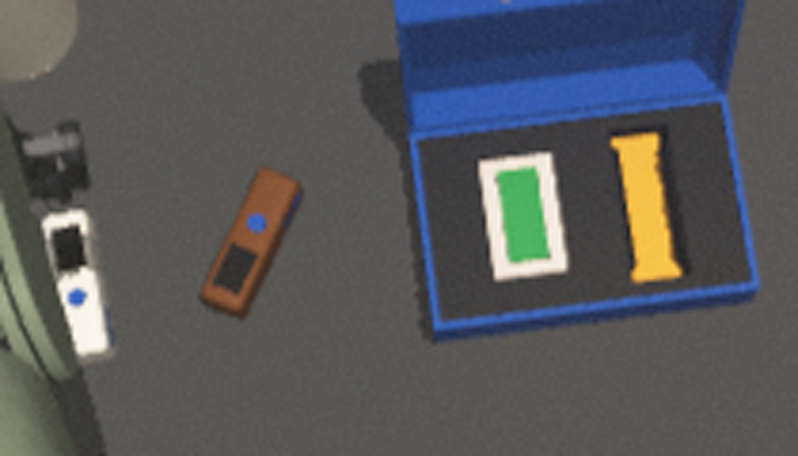

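The wand is under the gripper's side at (78,285). The case is open with the yellow cutout running from (637,135) to (656,278) in the crop. Descending on the wand.

Emit:
{"op": "arm_command", "data": {
  "motion": [
    {"delta_pos": [0.1, 0.08, 4.5], "twist": [0, 0, 0.5]},
    {"delta_pos": [0, 0, 4.5], "twist": [0, 0, 0]},
    {"delta_pos": [0, 0, 4.5], "twist": [0, 0, 0]},
    {"delta_pos": [0, 0, 4], "twist": [0, 0, 0]},
    {"delta_pos": [0, 0, 3], "twist": [0, 0, 0]},
    {"delta_pos": [0, 0, 2], "twist": [0, 0, 0]},
    {"delta_pos": [0, 0, 1.5], "twist": [0, 0, 0]},
    {"delta_pos": [0, 0, 1.0], "twist": [0, 0, 0]},
    {"delta_pos": [0, 0, 0], "twist": [0, 0, 0]}
  ]
}}

```text
t: 13.3
tcp_pos: [0.4757, 0.2988, 0.0121]
tcp_rot: [-180.0, -0.1, -166.0]
wrist_force: [0.4, -0.6, -0.6]
gripper_width: 0.0601
grasp_force: 0.0
```

Emit:
{"op": "arm_command", "data": {
  "motion": [
    {"delta_pos": [0, 0, 0], "twist": [0, 0, 0]},
    {"delta_pos": [0, 0, 0], "twist": [0, 0, 0]},
    {"delta_pos": [0, 0, 0], "twist": [0, 0, 0]},
    {"delta_pos": [0, 0, 0], "twist": [0, 0, 0]},
    {"delta_pos": [0, 0, 0], "twist": [0, 0, 0]}
  ],
  "gripper": -1
}}

```text
t: 13.8
tcp_pos: [0.4778, 0.2998, 0.0148]
tcp_rot: [180.0, 0.2, -166.0]
wrist_force: [0.3, 1.1, 6.0]
gripper_width: 0.0332
grasp_force: 62.1
```

Run:
```python
from h import *
print(env.get_state()["tcp_pos"],env.get_state()["tcp_rot"])
c=env.camera("top")
f=lambda u:(u[0]/3.8+190,u[1]/3.8+150)
ang=lambda v:np.degrees(np.arctan2(v[1],v[0]))
L=[at(c,f(u),.055) for u in((412,134),(724,99),(757,286),(433,328))]
print("case",np.mean(L,0),ang(L[0]+L[1]-L[2]-L[3]),ang(L[0]-L[1])-90,ang(L[3]-L[2])-90,[np.linalg.norm(L[i]-L[i-1]) for i in range(4)])
# box: 4 corners top at z .064
B=[at(c,f(u),.064) for u in((478,161),(550,153),(567,270),(495,280))]; b=np.mean(B,0)
print("box",b, ang(B[0]+B[1]-B[2]-B[3]))
y=np.radians(9.8);X=np.array([np.cos(y),np.sin(y)]);Y=np.array([-X[1],X[0]])
print("cutout by case",np.mean(L,0)[:2]-.05*Y,"by box",b[:2]-.095*Y)
for z in(.024,.042): 
  F=[at(c,f(u),z)[:2] for u in((610,140),(660,134),(683,275),(633,282))]; print(z,np.mean(F,0),[np.linalg.norm(F[i]-F[i-1]) for i in range(4)])
```

```text
[0.47776785 0.2997955  0.01478915] [ 179.95957613    0.21025298 -165.96195938]
case [ 0.54505113 -0.07102925  0.055     ] 9.46835617682274 9.26534114009391 10.059502989000833 [np.float64(0.14740343351716872), np.float64(0.23542558083854667), np.float64(0.1441065805120479), np.float64(0.2387146044418636)]
box [ 0.53703244 -0.02712422  0.064     ] 10.028965081252618
cutout by case [ 0.55356161 -0.12029964] by box [ 0.55320234 -0.12073797]
0.024 [ 0.55755178 -0.12176347] [np.float64(0.11148570241654909), np.float64(0.03862133978802339), np.float64(0.11083090882183577), np.float64(0.037994275378528106)]
0.042 [ 0.55303914 -0.11994592] [np.float64(0.1099628326768109), np.float64(0.038093780931627866), np.float64(0.10931698341603052), np.float64(0.037475282081602446)]
```

Emit:
{"op": "arm_command", "data": {
  "motion": [
    {"delta_pos": [0, 0, -1], "twist": [0, 0, 0]},
    {"delta_pos": [0, 0, -2.5], "twist": [0, 0, 0]},
    {"delta_pos": [0, 0, -3.5], "twist": [0, 0, 0]},
    {"delta_pos": [0, 0, -3.5], "twist": [0, 0, 0]},
    {"delta_pos": [0, 0, -2.5], "twist": [0, 0, 4.2]},
    {"delta_pos": [0, 0, 0], "twist": [0, 0, 0]},
    {"delta_pos": [0, 0, 0], "twist": [0, 0, 0]}
  ]
}}

```text
t: 14.55
tcp_pos: [0.4759, 0.2988, 0.143]
tcp_rot: [-180.0, 0.0, -170.1]
wrist_force: [-0.0, 0.4, -1.6]
gripper_width: 0.033
grasp_force: 61.4
```

Run:
```python
from h import *
print(delta([.5545,-.122,.13],[180,0,189.8]),env.get_state()["wrist_force"],env.get_state()["wrist_torque"],env.get_state()["tcp_rot"])
```

```text
(array([ -0.51, -42.81,   1.31]), array([-0.01,  0.  ,  0.1 ])) [-0.03732542  0.42431789 -1.63667192] [ 0.0051274  -0.01889489  0.03604119] [-1.79993339e+02  3.15026704e-03 -1.70095789e+02]
```

Emit:
{"op": "arm_command", "data": {
  "motion": [
    {"delta_pos": [-0.05, -4.28, 0], "twist": [0, 0, 0]},
    {"delta_pos": [-0.05, -4.28, 0], "twist": [0, 0, 0]},
    {"delta_pos": [-0.05, -4.28, 0], "twist": [0, 0, 0]},
    {"delta_pos": [-0.05, -4.28, 0], "twist": [0, 0, 0]},
    {"delta_pos": [-0.05, -4.28, 0], "twist": [0, 0, 0]},
    {"delta_pos": [-0.05, -4.28, 0], "twist": [0, 0, 0]},
    {"delta_pos": [-0.05, -4.28, 0], "twist": [0, 0, 0]},
    {"delta_pos": [-0.05, -4.28, 0.4], "twist": [0, 0, 0]},
    {"delta_pos": [-0.05, -4.28, 0.4], "twist": [0, 0, 0]},
    {"delta_pos": [-0.05, -4.28, 0.4], "twist": [0, 0, 0]},
    {"delta_pos": [0, 0, 2], "twist": [0, 0, 0]},
    {"delta_pos": [0, 0, 2], "twist": [0, 0, 0]},
    {"delta_pos": [0, 0, 0], "twist": [0, 0, 0]},
    {"delta_pos": [0, 0, 0], "twist": [0, 0, 0]}
  ]
}}

```text
t: 15.95
tcp_pos: [0.5524, -0.1211, 0.0889]
tcp_rot: [179.9, -0.2, -170.1]
wrist_force: [0.7, -0.2, -1.5]
gripper_width: 0.0332
grasp_force: 61.3
```

Run:
```python
from h import *
s=env.get_state(); print(s["tcp_pos"],s["tcp_rot"],delta([.5545,-.122,.075],[180,0,189.8]))
c=env.camera("side"); cv2.imwrite("pics/s4.png",cv2.resize(c["pixels"][160:280,270:430,::-1],None,fx=5,fy=5,interpolation=cv2.INTER_CUBIC))
c2=env.camera("top"); cv2.imwrite("pics/t4.png",cv2.resize(c2["pixels"][150:260,290:400,::-1],None,fx=5,fy=5,interpolation=cv2.INTER_CUBIC))
A=R.from_euler('xyz',s["tcp_rot"],degrees=True)
# predicted wand corners: centre = tcp, bottom .0145 below tcp
for z in(-.0145,.0255):
  P=s["tcp_pos"]+A.apply([[a*.055,b*.017,-z] for a,b in((-1,-1),(-1,1),(1,1),(1,-1))])
  print("side",((proj(c,P)-[270,160])*5).round().tolist(),"top",((proj(c2,P)-[290,150])*5).round().tolist())
y=np.radians(9.8);X=np.array([np.cos(y),np.sin(y),0]);Y=np.array([-X[1],X[0],0])
M=[np.array([.5545,-.122,.054])+a*.058*X+b*.0195*Y for a,b in((-1,-1),(-1,1),(1,1),(1,-1))]
print("mouth side",((proj(c,M)-[270,160])*5).round().tolist())
```

```text
[ 0.55242525 -0.12108543  0.0888596 ] [ 179.85293416   -0.24773922 -170.12712108] (array([-0.19, -0.13,  1.38]), array([ 0.15, -0.25,  0.07]))
side [[546.0, 311.0], [501.0, 279.0], [335.0, 360.0], [379.0, 395.0]] top [[374.0, 162.0], [313.0, 169.0], [344.0, 360.0], [405.0, 352.0]]
side [[552.0, 248.0], [506.0, 216.0], [337.0, 296.0], [382.0, 330.0]] top [[382.0, 140.0], [320.0, 148.0], [351.0, 344.0], [415.0, 337.0]]
mouth side [[381.0, 433.0], [331.0, 392.0], [504.0, 305.0], [555.0, 342.0]]
```

View pics/s4.png

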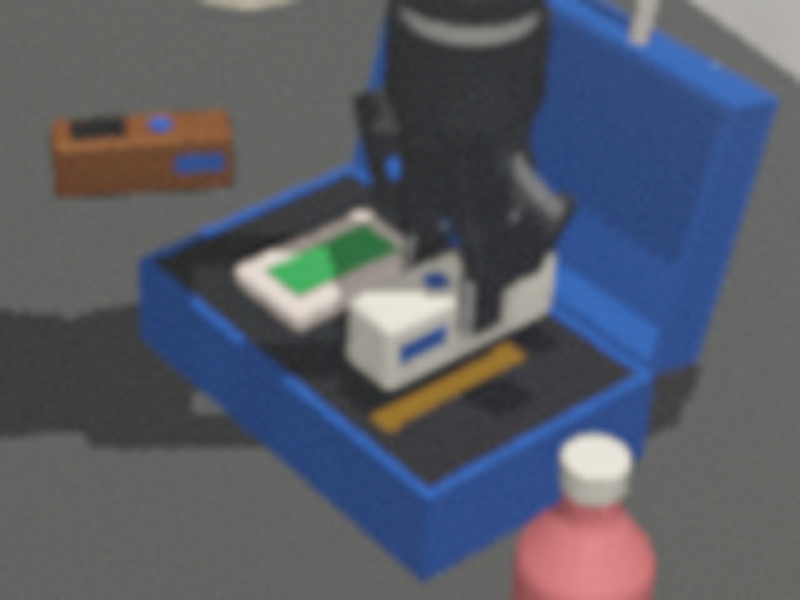

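View pics/t4.png

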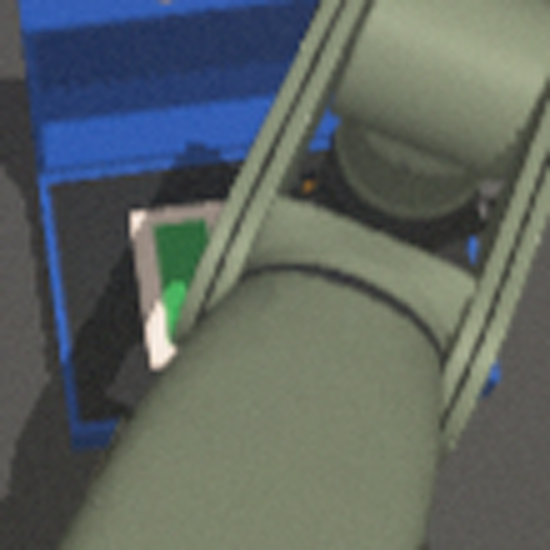

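The side crop shows the wand level, held about 20 mm above the foam. Its corners at (382,392) and (555,252) match the predicted ones to about 2 mm. The cutout lip is where expected, and the top view is blocked by the arm. I descend with small steps.

Emit:
{"op": "arm_command", "data": {
  "motion": [
    {"delta_pos": [-0.1, -0.1, 0.6], "twist": [0, 0, 0]},
    {"delta_pos": [0, 0, 0.6], "twist": [0, 0, 0]},
    {"delta_pos": [0, 0, 0.5], "twist": [0, 0, 0]},
    {"delta_pos": [0, 0, 0], "twist": [0, 0, 0]},
    {"delta_pos": [0, 0, 0], "twist": [0, 0, 0]}
  ]
}}

```text
t: 16.55
tcp_pos: [0.5553, -0.1225, 0.0737]
tcp_rot: [180.0, -0.0, -170.1]
wrist_force: [0.5, -0.7, -1.7]
gripper_width: 0.0328
grasp_force: 61.3
```

Emit:
{"op": "arm_command", "data": {
  "motion": [
    {"delta_pos": [0, 0, 0.2], "twist": [0, 0, 0]},
    {"delta_pos": [0, 0, 0.2], "twist": [0, 0, 0]},
    {"delta_pos": [0, 0, 0.2], "twist": [0, 0, 0]},
    {"delta_pos": [0, 0, 0], "twist": [0, 0, 0]}
  ]
}}

```text
t: 16.95
tcp_pos: [0.5557, -0.1227, 0.0684]
tcp_rot: [-180.0, 0.0, -170.2]
wrist_force: [-0.4, -0.0, 0.0]
gripper_width: 0.033
grasp_force: 61.6
```

Emit:
{"op": "arm_command", "data": {
  "motion": [
    {"delta_pos": [0, 0, 0.2], "twist": [0, 0, 0]},
    {"delta_pos": [0, 0, 0.2], "twist": [0, 0, 0]},
    {"delta_pos": [0, 0, 0], "twist": [0, 0, 0]}
  ]
}}

```text
t: 17.25
tcp_pos: [0.5562, -0.1235, 0.0678]
tcp_rot: [-179.9, 0.0, -170.1]
wrist_force: [-7.4, 1.1, 18.5]
gripper_width: 0.0328
grasp_force: 63.9
```

Emit:
{"op": "arm_command", "data": {
  "motion": [
    {"delta_pos": [0, 0, 0.15], "twist": [0, 0, 0]},
    {"delta_pos": [0, 0, 0.15], "twist": [0, 0, 0]},
    {"delta_pos": [0, 0, 0], "twist": [0, 0, 0]}
  ]
}}

```text
t: 17.55
tcp_pos: [0.5566, -0.1236, 0.0675]
tcp_rot: [-179.9, 0.0, -170.1]
wrist_force: [-14.1, 3.4, 33.3]
gripper_width: 0.0332
grasp_force: 65.7
```

Emit:
{"op": "arm_command", "data": {
  "motion": [
    {"delta_pos": [0, 0, 0.15], "twist": [0, 0, 0]},
    {"delta_pos": [0, 0, 0.1], "twist": [0, 0, 0]},
    {"delta_pos": [0, 0, 0], "twist": [0, 0, 0]}
  ]
}}

```text
t: 17.85
tcp_pos: [0.5567, -0.1236, 0.0673]
tcp_rot: [-179.8, 0.0, -170.1]
wrist_force: [-18.6, 6.0, 45.4]
gripper_width: 0.0328
grasp_force: 67.4
```

It is blocked at the mouth, with a force along -x, so the far end is catching. I back up and look.

Emit:
{"op": "arm_command", "data": {
  "motion": [
    {"delta_pos": [0, 0, -0.5], "twist": [0, 0, 0]},
    {"delta_pos": [0, 0, -0.8], "twist": [0, 0, 0]},
    {"delta_pos": [0, 0, 0], "twist": [0, 0, 0]},
    {"delta_pos": [0, 0, 0], "twist": [0, 0, 0]}
  ]
}}

```text
t: 18.25
tcp_pos: [0.5552, -0.1226, 0.0709]
tcp_rot: [180.0, -0.0, -170.2]
wrist_force: [-0.2, 0.0, -1.3]
gripper_width: 0.0326
grasp_force: 61.3
```

Run:
```python
from h import *
s=env.get_state(); print(s["tcp_pos"],s["tcp_rot"])
c=env.camera("side"); cv2.imwrite("pics/s5.png",cv2.resize(c["pixels"][190:265,320:400,::-1],None,fx=8,fy=8,interpolation=cv2.INTER_CUBIC))
A=R.from_euler('xyz',s["tcp_rot"],degrees=True)
for z in(-.0145,.0255):
  P=s["tcp_pos"]+A.apply([[a*.055,b*.017,-z] for a,b in((-1,-1),(-1,1),(1,1),(1,-1))])
  print("side",((proj(c,P)-[320,190])*8).round().tolist())
y=np.radians(9.8);X=np.array([np.cos(y),np.sin(y),0]);Y=np.array([-X[1],X[0],0])
M=[np.array([.5545,-.122,.054])+a*.058*X+b*.0195*Y for a,b in((-1,-1),(-1,1),(1,1),(1,-1))]
print("mouth side",((proj(c,M)-[320,190])*8).round().tolist())
```

```text
[ 0.55522417 -0.1225729   0.07088239] [ 1.79980919e+02 -2.54071617e-02 -1.70159049e+02]
side [[480.0, 302.0], [408.0, 250.0], [146.0, 381.0], [216.0, 438.0]]
side [[489.0, 202.0], [415.0, 151.0], [148.0, 280.0], [220.0, 337.0]]
mouth side [[210.0, 452.0], [130.0, 386.0], [406.0, 248.0], [489.0, 307.0]]
```

View pics/s5.png

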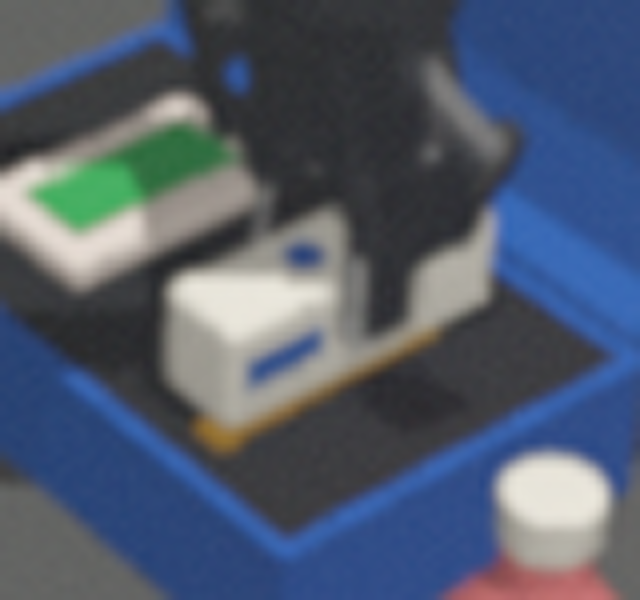

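The wand's near bottom corner is at (232,432) against (216,438) predicted, so the wand sits about 5 mm forward in the grip. Yellow floor shows ahead of its near end. I shift back 5 mm and retry.

Emit:
{"op": "arm_command", "data": {
  "motion": [
    {"delta_pos": [0.5, 0, 0], "twist": [0, 0, 0]},
    {"delta_pos": [0, 0, 0.2], "twist": [0, 0, 0]},
    {"delta_pos": [0, 0, 0.2], "twist": [0, 0, 0]},
    {"delta_pos": [0, 0, 0.2], "twist": [0, 0, 0]},
    {"delta_pos": [0, 0, 0], "twist": [0, 0, 0]},
    {"delta_pos": [0, 0, 0], "twist": [0, 0, 0]}
  ]
}}

```text
t: 18.9
tcp_pos: [0.55, -0.1236, 0.0681]
tcp_rot: [180.0, -0.1, -170.1]
wrist_force: [-8.3, 1.5, 17.7]
gripper_width: 0.0329
grasp_force: 63.8
```

Emit:
{"op": "arm_command", "data": {
  "motion": [
    {"delta_pos": [0, 0, 0.15], "twist": [0, 0, 0]},
    {"delta_pos": [0, 0, 0.15], "twist": [0, 0, 0]},
    {"delta_pos": [0, 0, 0], "twist": [0, 0, 0]}
  ]
}}

```text
t: 19.2
tcp_pos: [0.5504, -0.1239, 0.0679]
tcp_rot: [-180.0, -0.1, -170.1]
wrist_force: [-13.8, 4.9, 31.9]
gripper_width: 0.0327
grasp_force: 65.8
```

Run:
```python
from h import *
s=env.get_state(); print(s["tcp_pos"],s["tcp_rot"],s["wrist_force"],s["wrist_torque"])
F,T=s["wrist_force"],s["wrist_torque"]
for rz in(0,-.0145,-.034,-.1,-.2,-.25):
  ry=(T[0]+rz*F[1])/F[2]; rx=(rz*F[0]-T[1])/F[2]
  y=np.radians(9.8); print(rz,"case x",1000*(rx*np.cos(y)+ry*np.sin(y)),"case y",1000*(-rx*np.sin(y)+ry*np.cos(y)))
c=env.camera("side"); im=c["pixels"][190:265,320:400,::-1]; cv2.imwrite("pics/s6.png",cv2.resize(im,None,fx=8,fy=8,interpolation=cv2.INTER_CUBIC))
# refine cutout using stored early top image: yellow mask and box mask (arm clear)
```

```text
[ 0.55038508 -0.12389553  0.06789001] [-1.79977002e+02 -1.17187450e-01 -1.70145631e+02] [-13.84393769   4.89020758  31.90218807] [ 0.35412823  2.68582669 -0.21253546]
0 case x -81.07151883660921 case y 25.26829735658305
-0.0145 case x -75.24938829161708 case y 22.00705792659402
-0.034 case x -67.41962652421383 case y 17.621253175919115
-0.1 case x -40.91889438838745 case y 2.7769909428656074
-0.2 case x -0.7662699401656736 case y -19.71431547085183
-0.25 case x 19.310042283945204 case y -30.959968677710552
```

Emit:
{"op": "arm_command", "data": {
  "motion": [
    {"delta_pos": [0, 0, -0.5], "twist": [0, 0, 0]},
    {"delta_pos": [0, 0, -0.4], "twist": [0, 0, 0]},
    {"delta_pos": [0, 0, 0], "twist": [0, 0, 0]}
  ]
}}

```text
t: 19.55
tcp_pos: [0.5508, -0.1236, 0.0715]
tcp_rot: [-180.0, 0.0, -170.2]
wrist_force: [-0.5, -0.8, -1.8]
gripper_width: 0.0328
grasp_force: 61.4
```

View pics/s6.png

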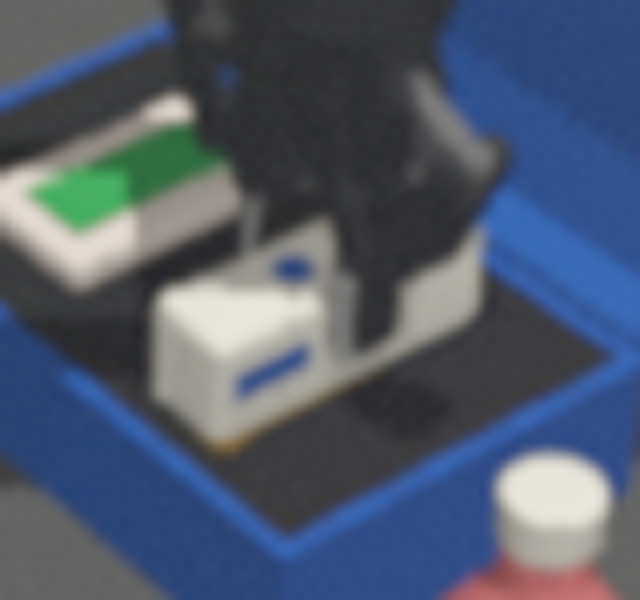

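Picture budget is used up, so I measure numerically from the saved images. First the mouth lip and the wand's bottom edge, in the same side camera.

Run:
```python
from h import *
c=env.camera("side"); ct=env.camera("top")
def ym(im): 
    b,g,r=[im[:,:,i].astype(int) for i in range(3)]; return ((r-b>45)&(g-b>20)).astype(np.uint8)
def poly(m,f,off,eps):
    k=max(cv2.findContours(m,cv2.RETR_EXTERNAL,cv2.CHAIN_APPROX_NONE)[0],key=cv2.contourArea)
    return cv2.approxPolyDP(k,eps,True)[:,0]/f+off
s2=cv2.imread("pics/s2.png"); m=ym(s2); m[:300]=0; m[400:]=0; m[:,:300]=0; m[:,430:]=0
q=poly(m,2.7,np.array([220,100]),2.5); print("s2 yellow",q.round(1).tolist())
for u in q: print(at(c,u,.054)[:2].round(4),at(c,u,.033)[:2].round(4))
t3=cv2.imread("pics/t3.png"); m=ym(t3); m[:,:600]=0; m[300:]=0
q=poly(m,3.8,np.array([190,150]),3); print("t3 yellow",q.round(1).tolist())
y=np.radians(9.8);X=np.array([np.cos(y),np.sin(y)]);Y=np.array([-X[1],X[0]]); O=np.array([.5545,-.122])
print("in cutout frame mm (mouth z / z.033)")
for u in q: print([[(1000*(at(ct,u,z)[:2]-O)@v).round(1) for v in(X,Y)] for z in(.054,.033)])
print("side");
q=poly(ym(s2)*0+0 if 0 else (lambda m:(m.__setitem__((slice(0,300),),0),m.__setitem__((slice(400,None),),0),m.__setitem__((slice(None),slice(0,300)),0),m)[-1])(ym(s2)),2.7,np.array([220,100]),2.5)
for u in q: print([[(1000*(at(c,u,z)[:2]-O)@v).round(1) for v in(X,Y)] for z in(.054,.033)])
for n in("s5","s6"):
    im=cv2.imread(f"pics/{n}.png"); m=ym(im)
    for col in(200,210,220,230,240,260,300,340,380,420):
        r=np.flatnonzero(m[300:480,col]); r=r+300
        # wand bottom row: bright -> dark along column
        g=im[300:480,col].min(1).astype(int); w=np.flatnonzero(g>95)
        print(n,col,(r.min(),r.max()) if len(r) else None,"white to",w.max()+300 if len(w) else None)
```

```text
s2 yellow [[375.2, 230.0], [370.0, 227.8], [344.4, 241.5], [343.7, 244.1], [346.7, 246.7], [349.3, 246.7], [374.1, 233.0]]
[ 0.5981 -0.1297] [ 0.6136 -0.1085]
[ 0.5913 -0.1159] [ 0.6066 -0.0942]
[ 0.5061 -0.1327] [ 0.5188 -0.1115]
[ 0.4996 -0.1403] [ 0.5121 -0.1194]
[ 0.5012 -0.152 ] [ 0.5138 -0.1314]
[ 0.5068 -0.155 ] [ 0.5196 -0.1344]
[ 0.5891 -0.1385] [ 0.6043 -0.1175]
t3 yellow [[362.6, 184.7], [351.6, 185.8], [350.5, 186.8], [350.5, 188.4], [352.9, 190.8], [356.8, 216.8], [355.8, 222.6], [357.4, 224.5], [367.1, 223.4], [369.5, 222.1], [367.4, 217.9], [363.4, 194.5], [363.7, 186.3]]
in cutout frame mm (mouth z / z.033)
[[np.float64(52.3), np.float64(-11.9)], [np.float64(58.1), np.float64(-15.1)]]
[[np.float64(53.2), np.float64(19.7)], [np.float64(59.0), np.float64(17.0)]]
[[np.float64(50.5), np.float64(23.1)], [np.float64(56.2), np.float64(20.5)]]
[[np.float64(45.9), np.float64(23.8)], [np.float64(51.5), np.float64(21.1)]]
[[np.float64(38.2), np.float64(18.2)], [np.float64(43.7), np.float64(15.4)]]
[[np.float64(-37.8), np.float64(18.4)], [np.float64(-33.5), np.float64(15.6)]]
[[n
[... 1219 characters left out ...]
p.int64(424), np.int64(451)) white to 425
s5 230 (np.int64(427), np.int64(450)) white to 428
s5 240 (np.int64(426), np.int64(444)) white to 427
s5 260 (np.int64(417), np.int64(429)) white to 418
s5 300 (np.int64(399), np.int64(408)) white to 398
s5 340 None white to 378
s5 380 (np.int64(360), np.int64(364)) white to 357
s5 420 (np.int64(335), np.int64(344)) white to 335
s6 200 None white to 434
s6 210 None white to 441
s6 220 (np.int64(443), np.int64(449)) white to 442
s6 230 (np.int64(441), np.int64(449)) white to 441
s6 240 (np.int64(440), np.int64(443)) white to 436
s6 260 None white to 426
s6 300 None white to 407
s6 340 None white to 385
s6 380 None white to 365
s6 420 None white to 347
```

Lip gaps suggest the wand is about centred in x but 1–2 mm off towards -y. I try +2 mm in y, pressing gently.

Emit:
{"op": "arm_command", "data": {
  "motion": [
    {"delta_pos": [0, 0.2, 0.2], "twist": [0, 0, 0]},
    {"delta_pos": [0, 0, 0.2], "twist": [0, 0, 0]},
    {"delta_pos": [0, 0, 0.2], "twist": [0, 0, 0]},
    {"delta_pos": [0, 0, 0.1], "twist": [0, 0, 0]},
    {"delta_pos": [0, 0, 0], "twist": [0, 0, 0]},
    {"delta_pos": [0, 0, 0], "twist": [0, 0, 0]}
  ]
}}

```text
t: 20.25
tcp_pos: [0.551, -0.1212, 0.0665]
tcp_rot: [180.0, 0.0, -170.1]
wrist_force: [-1.8, 2.5, 11.6]
gripper_width: 0.0327
grasp_force: 63.3
```

```bash
cat > tq.py <<'E'
from h import *
s=env.get_state(); F,T=s["wrist_force"],s["wrist_torque"]; print(s["tcp_pos"].round(4),s["tcp_rot"].round(2),F.round(1),T.round(3))
for rz in(-.1,-.15,-.2):
  ry=(T[0]+rz*F[1])/F[2]; rx=(rz*F[0]-T[1])/F[2]
  y=np.radians(9.8); print(rz,"case x %.1f y %.1f"%(1000*(rx*np.cos(y)+ry*np.sin(y)),1000*(-rx*np.sin(y)+ry*np.cos(y))))
E
python3 tq.py
```

```text
[ 0.551  -0.1212  0.0665] [ 1.7999e+02  5.0000e-02 -1.7013e+02] [-1.8  2.5 11.6] [ 0.363  1.052 -0.027]
-0.1 case x -71.9 y 22.2
-0.15 case x -65.9 y 10.2
-0.2 case x -59.9 y -1.8
```

Lower now, and the contact is at the near (-x) end. Shift +2 mm forward.

Emit:
{"op": "arm_command", "data": {
  "motion": [
    {"delta_pos": [0, 0, -0.5], "twist": [0, 0, 0]},
    {"delta_pos": [-0.2, 0, 0], "twist": [0, 0, 0]},
    {"delta_pos": [0, 0, 0.2], "twist": [0, 0, 0]},
    {"delta_pos": [0, 0, 0.2], "twist": [0, 0, 0]},
    {"delta_pos": [0, 0, 0.1], "twist": [0, 0, 0]},
    {"delta_pos": [0, 0, 0], "twist": [0, 0, 0]},
    {"delta_pos": [0, 0, 0], "twist": [0, 0, 0]}
  ]
}}

```text
t: 20.95
tcp_pos: [0.5517, -0.1207, 0.0639]
tcp_rot: [179.9, -0.0, -170.2]
wrist_force: [0.8, 2.3, -1.7]
gripper_width: 0.0324
grasp_force: 61.6
```

```bash
python3 tq.py
```

```text
[ 0.5517 -0.1207  0.0639] [ 1.7994e+02 -5.0000e-02 -1.7015e+02] [ 0.8  2.3 -1.7] [ 0.466 -0.096  0.088]
-0.1 case x -31.5 y -139.6
-0.15 case x 4.5 y -77.5
-0.2 case x 40.6 y -15.5
```

It's in the mouth now, with no upward force and a slight +y centring force. I keep pressing down.

Emit:
{"op": "arm_command", "data": {
  "motion": [
    {"delta_pos": [0, 0.05, 0.15], "twist": [0, 0, 0]},
    {"delta_pos": [0, 0, 0.15], "twist": [0, 0, 0]},
    {"delta_pos": [0, 0, 0], "twist": [0, 0, 0]}
  ]
}}

```text
t: 21.25
tcp_pos: [0.552, -0.1204, 0.0615]
tcp_rot: [180.0, 0.0, -170.2]
wrist_force: [0.0, 3.4, 0.8]
gripper_width: 0.0329
grasp_force: 61.9
```

Emit:
{"op": "arm_command", "data": {
  "motion": [
    {"delta_pos": [0, 0, 0.1], "twist": [0, 0, 0]},
    {"delta_pos": [0, 0, 0.1], "twist": [0, 0, 0]},
    {"delta_pos": [0, 0, 0], "twist": [0, 0, 0]}
  ]
}}

```text
t: 21.55
tcp_pos: [0.5522, -0.1206, 0.0597]
tcp_rot: [180.0, 0.0, -170.2]
wrist_force: [-0.7, 3.7, 1.9]
gripper_width: 0.0328
grasp_force: 62.1
```

```bash
python3 tq.py
```

```text
[ 0.5522 -0.1206  0.0597] [ 1.8000e+02  2.0000e-02 -1.7016e+02] [-0.7  3.7  1.9] [ 0.747 -0.006  0.192]
-0.1 case x 75.2 y 191.1
-0.15 case x 77.0 y 88.4
-0.2 case x 78.8 y -14.4
```

Emit:
{"op": "arm_command", "data": {
  "motion": [
    {"delta_pos": [0, 0.1, 0.1], "twist": [0, 0, -0.5]},
    {"delta_pos": [0, 0, 0.1], "twist": [0, 0, 0]},
    {"delta_pos": [0, 0, 0], "twist": [0, 0, 0]},
    {"delta_pos": [0, 0, 0], "twist": [0, 0, 0]}
  ]
}}

```text
t: 21.95
tcp_pos: [0.5523, -0.1201, 0.0577]
tcp_rot: [-180.0, 0.1, -169.7]
wrist_force: [0.4, 2.5, 2.4]
gripper_width: 0.033
grasp_force: 62.1
```

Emit:
{"op": "arm_command", "data": {
  "motion": [
    {"delta_pos": [0, 0, 0.1], "twist": [0, 0, 0]},
    {"delta_pos": [0, 0, 0.1], "twist": [0, 0, 0]},
    {"delta_pos": [0, 0, 0], "twist": [0, 0, 0]},
    {"delta_pos": [0, 0, 0], "twist": [0, 0, 0]}
  ]
}}

```text
t: 22.35
tcp_pos: [0.5518, -0.1198, 0.0551]
tcp_rot: [180.0, -0.0, -169.7]
wrist_force: [1.5, 1.4, -0.7]
gripper_width: 0.0329
grasp_force: 61.7
```

```bash
python3 tq.py
```

```text
[ 0.5518 -0.1198  0.0551] [ 180.     -0.   -169.67] [ 1.5  1.4 -0.7] [ 0.248 -0.329 -0.19 ]
-0.1 case x -293.3 y -115.3
-0.15 case x -161.5 y -29.9
-0.2 case x -29.7 y 55.4
```

Emit:
{"op": "arm_command", "data": {
  "motion": [
    {"delta_pos": [0, 0.0, 0.1], "twist": [0, 0, 0.25]},
    {"delta_pos": [0, 0, 0], "twist": [0, 0, 0]},
    {"delta_pos": [0, 0, 0], "twist": [0, 0, 0]}
  ]
}}

```text
t: 22.65
tcp_pos: [0.5518, -0.1197, 0.0544]
tcp_rot: [-180.0, -0.0, -169.9]
wrist_force: [0.4, 1.0, -0.3]
gripper_width: 0.0328
grasp_force: 61.9
```

Emit:
{"op": "arm_command", "data": {
  "motion": [
    {"delta_pos": [0, 0, 0.1], "twist": [0, 0, 0]},
    {"delta_pos": [0, 0, 0], "twist": [0, 0, 0]},
    {"delta_pos": [0, 0, 0], "twist": [0, 0, 0]}
  ]
}}

```text
t: 22.95
tcp_pos: [0.5518, -0.1198, 0.0535]
tcp_rot: [-180.0, -0.0, -169.9]
wrist_force: [-0.4, 0.9, 1.1]
gripper_width: 0.0333
grasp_force: 61.9
```

```bash
python3 tq.py
```

```text
[ 0.5518 -0.1198  0.0535] [-1.800e+02 -1.000e-02 -1.699e+02] [-0.4  0.9  1.1] [ 0.078 -0.005 -0.154]
-0.1 case x 33.3 y -14.4
-0.15 case x 42.1 y -55.3
-0.2 case x 50.9 y -96.1
```

Well balanced, at about 15 mm depth with no floor yet. The fingertips are near the foam, so I regrip higher.

Emit:
{"op": "arm_command", "data": {
  "motion": [
    {"delta_pos": [0, 0, 0], "twist": [0, 0, 0]},
    {"delta_pos": [0, 0, 0], "twist": [0, 0, 0]},
    {"delta_pos": [0, 0, 0], "twist": [0, 0, 0]},
    {"delta_pos": [-0.4, 0, -0.6], "twist": [0, 0, 0]},
    {"delta_pos": [0, 0, -0.6], "twist": [0, 0, 0]},
    {"delta_pos": [0, 0, 0], "twist": [0, 0, 0]}
  ],
  "gripper": 0.1
}}

```text
t: 23.55
tcp_pos: [0.5572, -0.1194, 0.067]
tcp_rot: [-179.9, 0.1, -169.9]
wrist_force: [0.8, -0.6, -0.3]
gripper_width: 0.0468
grasp_force: 0.0
```

Emit:
{"op": "arm_command", "data": {
  "motion": [
    {"delta_pos": [0, 0, 0], "twist": [0, 0, 0]},
    {"delta_pos": [0, 0, 0], "twist": [0, 0, 0]},
    {"delta_pos": [0, 0, 0], "twist": [0, 0, 0]},
    {"delta_pos": [0, 0, 0], "twist": [0, 0, 0]}
  ],
  "gripper": -1
}}

```text
t: 23.95
tcp_pos: [0.5562, -0.119, 0.0659]
tcp_rot: [-180.0, 0.0, -169.9]
wrist_force: [-0.9, 0.9, 3.7]
gripper_width: 0.0317
grasp_force: 63.4
```

```bash
python3 tq.py
```

```text
[ 0.5562 -0.119   0.0659] [-1.7998e+02  5.0000e-02 -1.6991e+02] [-0.9  0.9  3.7] [ 0.122 -0.047 -0.042]
-0.1 case x 37.1 y 1.6
-0.15 case x 46.5 y -12.9
-0.2 case x 56.0 y -27.5
```

Emit:
{"op": "arm_command", "data": {
  "motion": [
    {"delta_pos": [0, 0, 0.1], "twist": [0, 0, 0]},
    {"delta_pos": [0, 0, 0.1], "twist": [0, 0, 0]},
    {"delta_pos": [0, 0, 0], "twist": [0, 0, 0]}
  ]
}}

```text
t: 24.25
tcp_pos: [0.556, -0.119, 0.0634]
tcp_rot: [-180.0, 0.0, -169.9]
wrist_force: [0.6, 1.4, 1.4]
gripper_width: 0.0325
grasp_force: 63.3
```

Emit:
{"op": "arm_command", "data": {
  "motion": [
    {"delta_pos": [0, 0, 0.1], "twist": [0, 0, 0]},
    {"delta_pos": [0, 0, 0.05], "twist": [0, 0, 0]},
    {"delta_pos": [0, 0, 0], "twist": [0, 0, 0]}
  ]
}}

```text
t: 24.55
tcp_pos: [0.556, -0.119, 0.062]
tcp_rot: [-180.0, 0.0, -169.9]
wrist_force: [1.8, 0.4, 3.7]
gripper_width: 0.0325
grasp_force: 63.4
```

Emit:
{"op": "arm_command", "data": {
  "motion": [
    {"delta_pos": [0, 0, 0.1], "twist": [0, 0, 0]},
    {"delta_pos": [0, 0, 0.0], "twist": [0, 0, 0]},
    {"delta_pos": [0, 0, 0], "twist": [0, 0, 0]}
  ]
}}

```text
t: 24.85
tcp_pos: [0.5561, -0.1191, 0.061]
tcp_rot: [-180.0, 0.0, -169.9]
wrist_force: [1.5, 1.4, 2.9]
gripper_width: 0.0321
grasp_force: 63.4
```

Emit:
{"op": "arm_command", "data": {
  "motion": [
    {"delta_pos": [0, 0, 0.1], "twist": [0, 0, 0]},
    {"delta_pos": [0, 0, 0.05], "twist": [0, 0, 0]},
    {"delta_pos": [0, 0, 0], "twist": [0, 0, 0]}
  ]
}}

```text
t: 25.15
tcp_pos: [0.556, -0.1191, 0.0595]
tcp_rot: [-180.0, 0.0, -169.9]
wrist_force: [2.4, 0.3, 4.4]
gripper_width: 0.0317
grasp_force: 63.5
```

Emit:
{"op": "arm_command", "data": {
  "motion": [
    {"delta_pos": [0, 0, 0.1], "twist": [0, 0, 0]},
    {"delta_pos": [0, 0, 0.0], "twist": [0, 0, 0]},
    {"delta_pos": [0, 0, 0], "twist": [0, 0, 0]}
  ]
}}

```text
t: 25.45
tcp_pos: [0.556, -0.119, 0.0585]
tcp_rot: [-180.0, 0.0, -169.9]
wrist_force: [2.0, 0.5, 3.4]
gripper_width: 0.0322
grasp_force: 63.5
```

Emit:
{"op": "arm_command", "data": {
  "motion": [
    {"delta_pos": [0, 0, 0.1], "twist": [0, 0, 0]},
    {"delta_pos": [0, 0, 0.0], "twist": [0, 0, 0]},
    {"delta_pos": [0, 0, 0], "twist": [0, 0, 0]}
  ]
}}

```text
t: 25.75
tcp_pos: [0.556, -0.1191, 0.0575]
tcp_rot: [-180.0, 0.0, -169.9]
wrist_force: [0.5, 0.8, 4.1]
gripper_width: 0.0321
grasp_force: 63.6
```

```bash
python3 tq.py
```

```text
[ 0.556  -0.1191  0.0575] [-1.7999e+02  2.0000e-02 -1.6991e+02] [0.5 0.8 4.1] [ 0.076 -0.35  -0.046]
-0.1 case x 70.7 y -13.5
-0.15 case x 62.7 y -22.1
-0.2 case x 54.7 y -30.7
```

Emit:
{"op": "arm_command", "data": {
  "motion": [
    {"delta_pos": [0, 0, 0.1], "twist": [0, 0, 0]},
    {"delta_pos": [0, 0, 0.0], "twist": [0, 0, 0]},
    {"delta_pos": [0, 0, 0], "twist": [0, 0, 0]}
  ]
}}

```text
t: 26.05
tcp_pos: [0.5558, -0.1191, 0.0568]
tcp_rot: [-180.0, -0.0, -169.9]
wrist_force: [0.2, 1.0, 6.0]
gripper_width: 0.0321
grasp_force: 63.8
```

Emit:
{"op": "arm_command", "data": {
  "motion": [
    {"delta_pos": [0, 0, 0.1], "twist": [0, 0, 0]},
    {"delta_pos": [0, 0, 0.0], "twist": [0, 0, 0]},
    {"delta_pos": [0, 0, 0], "twist": [0, 0, 0]}
  ]
}}

```text
t: 26.35
tcp_pos: [0.5557, -0.1191, 0.0562]
tcp_rot: [-180.0, -0.0, -169.9]
wrist_force: [-0.7, 1.4, 8.8]
gripper_width: 0.0319
grasp_force: 64.1
```

Emit:
{"op": "arm_command", "data": {
  "motion": [
    {"delta_pos": [0, 0, 0.1], "twist": [0, 0, 0]},
    {"delta_pos": [0, 0, 0.0], "twist": [0, 0, 0]},
    {"delta_pos": [0, 0, 0], "twist": [0, 0, 0]}
  ]
}}

```text
t: 26.65
tcp_pos: [0.5556, -0.1192, 0.0556]
tcp_rot: [-180.0, -0.0, -169.9]
wrist_force: [-2.8, 0.7, 11.3]
gripper_width: 0.0323
grasp_force: 64.4
```

```bash
python3 tq.py
```

```text
[ 0.5556 -0.1192  0.0556] [-1.7999e+02 -5.0000e-02 -1.6990e+02] [-2.8  0.7 11.3] [ 0.193  0.178 -0.002]
-0.1 case x 11.0 y 9.2
-0.15 case x 22.9 y 4.1
-0.2 case x 34.7 y -1.1
```

Firm rise of about 2.5 N per step, so the wand has landed. One more step, then I read, release, and level it with a gentle top press.

Emit:
{"op": "arm_command", "data": {
  "motion": [
    {"delta_pos": [0, 0, 0.1], "twist": [0, 0, 0]},
    {"delta_pos": [0, 0, 0.1], "twist": [0, 0, 0]},
    {"delta_pos": [0, 0, 0], "twist": [0, 0, 0]},
    {"delta_pos": [0, 0, 0], "twist": [0, 0, 0]}
  ]
}}

```text
t: 27.05
tcp_pos: [0.5555, -0.1192, 0.0547]
tcp_rot: [-180.0, -0.1, -169.9]
wrist_force: [-6.5, 1.8, 18.1]
gripper_width: 0.0324
grasp_force: 65.1
```

```bash
python3 tq.py
```

```text
[ 0.5555 -0.1192  0.0547] [-1.8000e+02 -6.0000e-02 -1.6989e+02] [-6.5  1.8 18.1] [ 0.328  0.644 -0.056]
-0.1 case x 1.8 y 8.0
-0.15 case x 18.7 y 0.1
-0.2 case x 35.6 y -7.8
```

Emit:
{"op": "arm_command", "data": {
  "motion": [
    {"delta_pos": [0, 0, -0.2], "twist": [0, 0, 0]},
    {"delta_pos": [0, 0, 0], "twist": [0, 0, 0]},
    {"delta_pos": [0, 0, 0], "twist": [0, 0, 0]},
    {"delta_pos": [0, 0, 0], "twist": [0, 0, 0]}
  ],
  "gripper": 0.1
}}

```text
t: 27.45
tcp_pos: [0.5548, -0.1188, 0.0534]
tcp_rot: [179.9, -0.1, -169.9]
wrist_force: [1.1, 0.1, -1.1]
gripper_width: 0.0468
grasp_force: 0.0
```

Emit:
{"op": "arm_command", "data": {
  "motion": [
    {"delta_pos": [0, 0, -1.5], "twist": [0, 0, 0]},
    {"delta_pos": [0, 0, -2], "twist": [0, 0, 0]},
    {"delta_pos": [0, 0, 0], "twist": [0, 0, 0]}
  ]
}}

```text
t: 27.75
tcp_pos: [0.5586, -0.12, 0.0931]
tcp_rot: [-179.8, 0.3, -169.9]
wrist_force: [1.1, -0.5, -0.3]
gripper_width: 0.0471
grasp_force: 0.0
```

Emit:
{"op": "arm_command", "data": {
  "motion": [
    {"delta_pos": [0, 0, 0], "twist": [0, 0, 0]},
    {"delta_pos": [0, 0, 0], "twist": [0, 0, 0]},
    {"delta_pos": [0, 0, 0], "twist": [0, 0, 0]},
    {"delta_pos": [0, 0, 0], "twist": [0, 0, 0]},
    {"delta_pos": [0, 0, 0], "twist": [0, 0, 0]},
    {"delta_pos": [0, 0, 0], "twist": [0, 0, 0]}
  ],
  "gripper": -1
}}

```text
t: 28.35
tcp_pos: [0.5556, -0.119, 0.0892]
tcp_rot: [180.0, -0.0, -169.9]
wrist_force: [-0.6, -0.8, -0.1]
gripper_width: 0.0001
grasp_force: 0.0
```

```bash
python3 tq.py
```

```text
[ 0.5556 -0.119   0.0892] [ 1.7998e+02 -3.0000e-02 -1.6991e+02] [-0.6 -0.8 -0.1] [-0.037  0.001 -0.006]
-0.1 case x -529.8 y -241.1
-0.15 case x -825.8 y -508.6
-0.2 case x -1121.8 y -776.2
```

Now I probe the top with the shut fingertips: near end first, then the far end, to check level.

Emit:
{"op": "arm_command", "data": {
  "motion": [
    {"delta_pos": [3.8, 0, 0], "twist": [0, 0, 0]},
    {"delta_pos": [0, 0, 0.8], "twist": [0, 0, 0]},
    {"delta_pos": [0, 0, 0.6], "twist": [0, 0, 0]},
    {"delta_pos": [0, 0, 0.1], "twist": [0, 0, 0]},
    {"delta_pos": [0, 0, 0], "twist": [0, 0, 0]}
  ]
}}

```text
t: 28.85
tcp_pos: [0.5193, -0.1257, 0.0745]
tcp_rot: [-180.0, 0.0, -169.9]
wrist_force: [0.5, -0.4, -0.4]
gripper_width: -0.0002
grasp_force: 0.0
```

Emit:
{"op": "arm_command", "data": {
  "motion": [
    {"delta_pos": [0, 0, 0.1], "twist": [0, 0, 0]},
    {"delta_pos": [0, 0, 0.1], "twist": [0, 0, 0]},
    {"delta_pos": [0, 0, 0], "twist": [0, 0, 0]}
  ]
}}

```text
t: 29.15
tcp_pos: [0.5187, -0.1256, 0.0725]
tcp_rot: [-180.0, 0.0, -169.9]
wrist_force: [-0.0, 0.4, 0.0]
gripper_width: 0.0001
grasp_force: 0.0
```

Emit:
{"op": "arm_command", "data": {
  "motion": [
    {"delta_pos": [0, 0, 0.1], "twist": [0, 0, 0]},
    {"delta_pos": [0, 0, 0], "twist": [0, 0, 0]},
    {"delta_pos": [0, 0, 0], "twist": [0, 0, 0]}
  ]
}}

```text
t: 29.45
tcp_pos: [0.5184, -0.1257, 0.0715]
tcp_rot: [180.0, -0.0, -169.9]
wrist_force: [-0.1, -0.1, -0.3]
gripper_width: -0.0001
grasp_force: 0.0
```

Emit:
{"op": "arm_command", "data": {
  "motion": [
    {"delta_pos": [0, 0, 0.1], "twist": [0, 0, 0]},
    {"delta_pos": [0, 0, 0], "twist": [0, 0, 0]},
    {"delta_pos": [0, 0, 0], "twist": [0, 0, 0]}
  ]
}}

```text
t: 29.75
tcp_pos: [0.5184, -0.1257, 0.0704]
tcp_rot: [180.0, -0.0, -169.9]
wrist_force: [0.3, 0.5, -0.0]
gripper_width: -0.0001
grasp_force: 0.0
```

Emit:
{"op": "arm_command", "data": {
  "motion": [
    {"delta_pos": [0, 0, 0.1], "twist": [0, 0, 0]},
    {"delta_pos": [0, 0, 0], "twist": [0, 0, 0]},
    {"delta_pos": [0, 0, 0], "twist": [0, 0, 0]}
  ]
}}

```text
t: 30.05
tcp_pos: [0.5184, -0.1257, 0.0694]
tcp_rot: [180.0, -0.0, -169.9]
wrist_force: [1.0, -0.6, -0.0]
gripper_width: 0.0003
grasp_force: 0.0
```

Emit:
{"op": "arm_command", "data": {
  "motion": [
    {"delta_pos": [0, 0, 0.1], "twist": [0, 0, 0]},
    {"delta_pos": [0, 0, 0], "twist": [0, 0, 0]},
    {"delta_pos": [0, 0, 0], "twist": [0, 0, 0]}
  ]
}}

```text
t: 30.35
tcp_pos: [0.5184, -0.1256, 0.0684]
tcp_rot: [180.0, -0.0, -169.9]
wrist_force: [-0.1, 0.4, 0.1]
gripper_width: -0.0002
grasp_force: 0.0
```

Emit:
{"op": "arm_command", "data": {
  "motion": [
    {"delta_pos": [0, 0, 0.1], "twist": [0, 0, 0]},
    {"delta_pos": [0, 0, 0], "twist": [0, 0, 0]},
    {"delta_pos": [0, 0, 0], "twist": [0, 0, 0]}
  ]
}}

```text
t: 30.65
tcp_pos: [0.5186, -0.1258, 0.068]
tcp_rot: [-180.0, 0.0, -169.9]
wrist_force: [-1.4, -0.7, 4.7]
gripper_width: -0.0
grasp_force: 2.5
```

Emit:
{"op": "arm_command", "data": {
  "motion": [
    {"delta_pos": [0, 0, 0.1], "twist": [0, 0, 0]},
    {"delta_pos": [0, 0, 0], "twist": [0, 0, 0]},
    {"delta_pos": [0, 0, 0], "twist": [0, 0, 0]}
  ]
}}

```text
t: 30.95
tcp_pos: [0.5186, -0.1258, 0.0678]
tcp_rot: [-180.0, 0.0, -169.9]
wrist_force: [-5.2, 1.0, 10.9]
gripper_width: 0.0001
grasp_force: 5.1
```

Emit:
{"op": "arm_command", "data": {
  "motion": [
    {"delta_pos": [0, 0, 0.1], "twist": [0, 0, 0]},
    {"delta_pos": [0, 0, 0], "twist": [0, 0, 0]},
    {"delta_pos": [0, 0, 0], "twist": [0, 0, 0]}
  ]
}}

```text
t: 31.25
tcp_pos: [0.5186, -0.1259, 0.0674]
tcp_rot: [-180.0, -0.0, -169.9]
wrist_force: [-5.6, 1.6, 14.9]
gripper_width: 0.0003
grasp_force: 7.0
```

Near end is firm at z≈0.0682. Now the far end.

Emit:
{"op": "arm_command", "data": {
  "motion": [
    {"delta_pos": [0, 0, -0.9], "twist": [0, 0, 0]},
    {"delta_pos": [-3.2, 0, 0], "twist": [0, 0, 0]},
    {"delta_pos": [-3.2, 0, 0], "twist": [0, 0, 0]},
    {"delta_pos": [0, 0, 0.5], "twist": [0, 0, 0]},
    {"delta_pos": [0, 0, 0], "twist": [0, 0, 0]},
    {"delta_pos": [0, 0, 0], "twist": [0, 0, 0]}
  ]
}}

```text
t: 31.85
tcp_pos: [0.58, -0.1142, 0.0685]
tcp_rot: [179.9, -0.1, -169.9]
wrist_force: [-0.4, -0.7, -0.2]
gripper_width: 0.0004
grasp_force: 0.0
```

Emit:
{"op": "arm_command", "data": {
  "motion": [
    {"delta_pos": [0, 0, 0.1], "twist": [0, 0, 0]},
    {"delta_pos": [0, 0, 0], "twist": [0, 0, 0]},
    {"delta_pos": [0, 0, 0], "twist": [0, 0, 0]}
  ]
}}

```text
t: 32.15
tcp_pos: [0.581, -0.1146, 0.0686]
tcp_rot: [180.0, -0.0, -169.9]
wrist_force: [-0.0, 0.9, 1.6]
gripper_width: 0.0003
grasp_force: 0.0
```

Emit:
{"op": "arm_command", "data": {
  "motion": [
    {"delta_pos": [0, 0, 0.1], "twist": [0, 0, 0]},
    {"delta_pos": [0, 0, 0], "twist": [0, 0, 0]},
    {"delta_pos": [0, 0, 0], "twist": [0, 0, 0]}
  ]
}}

```text
t: 32.45
tcp_pos: [0.5815, -0.1146, 0.0681]
tcp_rot: [-180.0, 0.0, -169.9]
wrist_force: [-2.6, 0.3, 6.2]
gripper_width: -0.0003
grasp_force: 2.6
```

Far top is ≈0.0684, so the wand is level. One light press here to match, then rise clear.

Emit:
{"op": "arm_command", "data": {
  "motion": [
    {"delta_pos": [0, 0, 0.1], "twist": [0, 0, 0]},
    {"delta_pos": [0, 0, 0.05], "twist": [0, 0, 0]},
    {"delta_pos": [0, 0, 0], "twist": [0, 0, 0]}
  ]
}}

```text
t: 32.75
tcp_pos: [0.5817, -0.1147, 0.0678]
tcp_rot: [-180.0, 0.0, -169.9]
wrist_force: [-4.7, 0.9, 10.9]
gripper_width: 0.0003
grasp_force: 5.5
```

Emit:
{"op": "arm_command", "data": {
  "motion": [
    {"delta_pos": [0, 0, -1], "twist": [0, 0, 0]},
    {"delta_pos": [1.5, 0, -3], "twist": [0, 0, 0]},
    {"delta_pos": [2, 0, -4], "twist": [0, 0, 0]},
    {"delta_pos": [2, 0, -4], "twist": [0, 0, 0]},
    {"delta_pos": [3, 0, -3], "twist": [0, 0, 0]},
    {"delta_pos": [3, 3, -2], "twist": [0, 0, 0]},
    {"delta_pos": [0, 4.5, 0], "twist": [0, 0, 0]},
    {"delta_pos": [0, 4.5, 0], "twist": [0, 0, 0]},
    {"delta_pos": [0, 4.5, 0], "twist": [0, 0, 0]},
    {"delta_pos": [0, 4.5, 0], "twist": [0, 0, 0]},
    {"delta_pos": [0, 4.5, 0], "twist": [0, 0, 0]},
    {"delta_pos": [0, 4.5, 0], "twist": [0, 0, 0]},
    {"delta_pos": [0, 4.5, 0], "twist": [0, 0, 0]},
    {"delta_pos": [0, 0, 0], "twist": [0, 0, 0]},
    {"delta_pos": [0, 0, 0], "twist": [0, 0, 0]}
  ]
}}

```text
t: 34.25
tcp_pos: [0.4073, 0.2059, 0.2359]
tcp_rot: [-180.0, 0.0, -169.7]
wrist_force: [0.5, 0.2, -0.6]
gripper_width: 0.0001
grasp_force: 0.0
```

Run:
```python
from h import *
c=env.camera("side"); t=env.camera("top")
g=c["pixels"].astype(int); s2=cv2.imread("pics/s2.png")
def blue(im): return ((im[:,:,2]-im[:,:,0]>60)&(im[:,:,2]>70))
print("lid blue rows (side): top", np.flatnonzero(blue(g)[:, 340:440].any(1)).min(), " s2 top", 100+np.flatnonzero(blue(s2[:,:,::-1].astype(int))[:,330:590].any(1)).min()/2.7)
m=(t["pixels"].astype(int).min(2)>130).astype(np.uint8); m[:180]=0;m[232:]=0;m[:,:340]=0;m[:,385:]=0
print(cv2.minAreaRect(cv2.findNonZero(m)))
y=np.radians(9.8);X=np.array([np.cos(y),np.sin(y),0]);Y=np.array([-X[1],X[0],0]);O=np.array([.556,-.1192,.0685])
print(proj(t,[O+a*.055*X+b*.017*Y for a,b in((-1,-1),(-1,1),(1,1),(1,-1))]).round(1).tolist())
a0=cv2.imread("pics/top0.png")[:,:,::-1].astype(int); d=np.abs(t["pixels"].astype(int)-a0).sum(2)
for n,(x0,x1,y0,y1) in dict(bottle=(408,442,203,236),jar=(418,450,145,178),roll=(158,212,112,172)).items(): print(n,d[y0:y1,x0:x1].mean().round(1))
```

```text
lid blue rows (side): top 143  s2 top 143.33333333333331
((361.0810546875, 202.9864959716797), (38.4693603515625, 11.67232608795166), 80.53767395019531)
[[370.0, 219.6], [357.8, 221.1], [351.9, 183.1], [363.9, 181.6]]
bottle 6.1
jar 4.8
roll 4.9
```

```bash
python3 -c "
from plant import env
print(env.close_job())"
```

```text
the job is handed in; nothing more can be done
None
```

The job is handed in with no verdict returned: the lid rests open on its stop, the wand is pressed home and level to about 0.2 mm, and the bottle, roll and jar are unmoved; two first tries at the cutout caught on the foam's edge at up to 45 N wrist force before I realigned.

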